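Gauge two coil sleeves and sort them

ROBOT

A 7-joint arm with a two-finger parallel gripper is mounted at the origin on the work surface. World frame = base frame: x ahead of the robot, y to its left, z up, the work surface at z = 0. Lengths are in m, angles in rad, forces in N, time in s.
With the tool pointing down it reaches from about 0.425 to 0.875 m from the base axis. Payload 4.7 kg.
Tool frame: the origin (TCP) lies midway between the tips of the shut fingers; the grasp point (between the pads) lies 19 mm behind it; z points along the fingers, y is the direction in which the jaws open and shut (so a half turn about z gives the same grasp; the last joint's range is limited). The gripper opens to 87 mm and grips with 3 to 60 N. Pads are 19 mm wide; open, the fingers measure 117 mm over their backs; the gripper's body (75 mm by 190 mm) begins 51 mm behind the grasp point.
Start: joints at [1.162, 0.321, -0.07, 1.45, 0.023, 1.371, -0.057], TCP at [0.267, -0.593, 0.223] pointing down, gripper open.
Joint ranges: [-2.86, 2.86], [-0.3, 2.09], [-1.38, 1.24], [0.06, 2.45], [-1.56, 4.7], [0.09, 2.05], [-2.69, 2.69]. Speed limits (rad/s): [2.57, 2.57, 3.14, 3.14, 3.14, 3.14, 3.14].

INTERFACE

Orientations are given as a rotation vector (axis times angle).
In Python, from bench import get_state, eyes, job gives the robot as it stands. The module is installed in compiled form; this text tells all that it offers.
- The arm moves only by the shell command python3 -m jog 'ROWS' [FORCE]. ROWS is JSON, a list that holds one entry, the list of rows, each a list of 5 numbers: the opening, from 0 (shut) to 1 (fully open), then the shift along the tool's x, y, z in units of 40 mm (1.0 is 40 mm), then the turn about the tool's z in units of 5 degrees (1.0 is 5 degrees). In form: [[[jaw, dx, dy, dz, turn], ...]]. A call has 1 to 10 rows; each row shifts and turns the commanded pose from where the row before left it, along the tool's axes as they then stand; what a row does not reach is not made up. A row lasts 1/8 s, in which the tool goes at most 62.5 mm and 10.7 degrees, less where a joint would pass 70% of its speed; a pose out of reach is approached as far as the arm can. A call is refused whole if a number of a shift passes 1 or a number of a turn 1, either way. A call with a gripper value outside its range is refused whole. The fingers move at their own pace and stop on an object; FORCE is the grip in N (left out, the last holds). Time passes only in rows, so rows that do not move let the fingers close. It gives the time, the measured TCP pose, the force and the opening at its end, in the units of the state.
- get_state(): the state, without advancing time (a new reading comes with each control period).
- eyes.get_image(name): name is "scene" or "top" or "wrist"; returns (picture, depth): 480x640x3 uint8, red, green, blue; 480x640 float32, m along the optical axis (not along the pixel's ray), 0 where there is no reading.
- eyes.camera_params(name): a dict with "camera_matrix" (3x3 intrinsics, pixels), "pose" (4x4, takes a point from camera to world coordinates); the wrist camera has in their place "mount" (4x4, takes a point from camera to tool coordinates, whose origin is the TCP and whose axes are the flange's). Camera axes: x right, y down, z forward; pixel columns grow to the right and rows downward; lengths in m; the calibration is good to about 2 mm. A picture is of the moment at which its call begins: read the wrist's pose just before it. camera_params takes no time and is no camera call.
- job.close_job(): hands the job in, once; it reports no verdict.
The state is a dict: "time": time; "joint_positions": joint angles; "qd": joint speeds; "joint_torque": joint torques, N m; "position": TCP position; "tool_rot": TCP orientation; "ft_force": force on the tool from outside, world axes, zero at the start; "torque": the same for the moment, N m; "grip_width": opening from 0.0 (shut) to 1.0 (fully open).
Only numpy, scipy, OpenCV 4.12 (cv2) and the standard library are available. Lean on these libraries where they do the work, as an engineer would, in place of code of your own. Each camera call takes 0.05 s, during which the arm holds its last target. There are 200 camera calls.

TASK

Check the two coil sleeves on the stepped square gauge post, one at a time: without forcing it, lower a sleeve squarely over the post as far as it will go, then take it off and stand it upright in the green tray if it went all the way down to the gauge's base plate, or in the red tray if it stopped at the step. Leave the other sleeve where it stands until the first is sorted, then gauge and sort that one too. Keep hold of a sleeve until it is resting on something, never dropping it, and leave the mallet, the lamination stack and the steel block alone.

Things in the scene. Friction and masses are not known exactly. Their poses are not given: they have to be found in the camera images.
- sleeve_a: Coil sleeve, upright, 96 mm tall, 0.3 kg: orange former 52 mm square with 42 mm square through bore, white winding and flanges up to 66 mm square below 62 mm height; grip the bare collar at 62-96 mm. The bore may be clear or narrowed to 34 mm by an inner lip near the bottom; outside both look alike. Origin: centre of the underside, z up along the bore, x and y square to the sides.
- sleeve_b: Coil sleeve, upright, 96 mm tall, 0.3 kg: orange former 52 mm square with 42 mm square through bore, white winding and flanges up to 66 mm square below 62 mm height; grip the bare collar at 62-96 mm. The bore may be clear or narrowed to 34 mm by an inner lip near the bottom; outside both look alike. Origin: centre of the underside, z up along the bore, x and y square to the sides.
- gauge: Fixed gauge: dark base plate 110 mm square, 12 mm thick, with a square post, sides parallel to it: 38 mm wide up to 52 mm height, bevelled step to 28 mm at 58 mm, 28 mm nose to 88 mm, taper to 16 mm at the tip, 96 mm. A clear sleeve goes down to the plate (underside at 12 mm); a narrow one stops at the step (about 53 mm). Origin: centre of the plate's underside, z up, x and y square to the sides.
- tray_green: Green open-topped tray, fixed, 140 mm square, 40 mm high, walls and floor 5 mm thick. Origin: centre of the underside; z up, x and y along its sides. For sleeves that go fully down.
- tray_red: Red open-topped tray, fixed, 140 mm square, 40 mm high, walls and floor 5 mm thick. Origin: centre of the underside; z up, x and y along its sides. For sleeves that stop at the step.
- laminations: Bystander: loose stack of E-shaped steel laminations, 100 x 120 x 40 mm. Origin: centre of the underside, z up.
- mallet: Bystander: rubber mallet lying down, head 36 mm thick and 85 mm long along y, black handle along +x to 220 mm. Origin: under the middle of the head.
- bolster: Bystander: dark steel block 100 x 140 x 30 mm. Origin: centre of the underside.

How it is judged:
On the way, in this order (a step that is already met when the one before it is completed fails the run):
1. a first sleeve is down on the gauge as far as it goes, upright and square over the post, while the other still stands where it was ((((z of sleeve_a in the frame of gauge below 0.018 m and horizontal distance between sleeve_a and gauge below 0.006 m and angle between sleeve_a's own z axis and vertical below 0.1 rad) and distance of sleeve_b from where it was at the start of the episode below 0.03 m) or ((z of sleeve_b in the frame of gauge between 0.04 and 0.058 m and horizontal distance between sleeve_b and gauge below 0.008 m and angle between sleeve_b's own z axis and vertical below 0.1 rad) and distance of sleeve_a from where it was at the start of the episode below 0.03 m))), for 0.2 s.
2. that sleeve stands upright and released in the tray that its result calls for, while the other is still where it was ((((x of sleeve_a in the frame of tray_green between -0.05 and 0.05 m and y of sleeve_a in the frame of tray_green between -0.05 and 0.05 m and z of sleeve_a in the frame of tray_green between 0 and 0.013 m and angle between sleeve_a's own z axis and vertical below 0.1 rad and linear speed of sleeve_a below 0.05 m/s and contact force between the fingers and sleeve_a below 0.1 N) and distance of sleeve_b from where it was at the start of the episode below 0.03 m) or ((x of sleeve_b in the frame of tray_red between -0.05 and 0.05 m and y of sleeve_b in the frame of tray_red between -0.05 and 0.05 m and z of sleeve_b in the frame of tray_red between 0 and 0.013 m and angle between sleeve_b's own z axis and vertical below 0.1 rad and linear speed of sleeve_b below 0.05 m/s and contact force between the fingers and sleeve_b below 0.1 N) and distance of sleeve_a from where it was at the start of the episode below 0.03 m))), for 0.2 s.
3. the second sleeve is down on the gauge as far as it goes, upright and square over the post, with the first standing in its tray ((((z of sleeve_a in the frame of gauge below 0.018 m and horizontal distance between sleeve_a and gauge below 0.006 m and angle between sleeve_a's own z axis and vertical below 0.1 rad) and (x of sleeve_b in the frame of tray_red between -0.05 and 0.05 m and y of sleeve_b in the frame of tray_red between -0.05 and 0.05 m and z of sleeve_b in the frame of tray_red between 0 and 0.013 m and angle between sleeve_b's own z axis and vertical below 0.1 rad and linear speed of sleeve_b below 0.05 m/s and contact force between the fingers and sleeve_b below 0.1 N)) or ((z of sleeve_b in the frame of gauge between 0.04 and 0.058 m and horizontal distance between sleeve_b and gauge below 0.008 m and angle between sleeve_b's own z axis and vertical below 0.1 rad) and (x of sleeve_a in the frame of tray_green between -0.05 and 0.05 m and y of sleeve_a in the frame of tray_green between -0.05 and 0.05 m and z of sleeve_a in the frame of tray_green between 0 and 0.013 m and angle between sleeve_a's own z axis and vertical below 0.1 rad and linear speed of sleeve_a below 0.05 m/s and contact force between the fingers and sleeve_a below 0.1 N)))), for 0.2 s.
At the end, for the whole second after the job is handed in: The sleeve with the clear bore stands in the green tray and the one that stopped at the step in the red tray, each upright within 0.1 rad on the tray floor (underside under 13 mm above the tray underside), within 50 mm of the tray centre along each side, at rest and released (x of sleeve_a in the frame of tray_green between -0.05 and 0.05 m and y of sleeve_a in the frame of tray_green between -0.05 and 0.05 m and z of sleeve_a in the frame of tray_green between 0 and 0.013 m and angle between each of sleeve_a, sleeve_b's own z axis and vertical below 0.1 rad and linear speed of each of sleeve_a, sleeve_b below 0.05 m/s and contact force between the fingers and sleeve_a below 0.1 N and x of sleeve_b in the frame of tray_red between -0.05 and 0.05 m and y of sleeve_b in the frame of tray_red between -0.05 and 0.05 m and z of sleeve_b in the frame of tray_red between 0 and 0.013 m and contact force between the fingers and sleeve_b below 0.1 N); the robot touches nothing.
It fails at once if a sleeve is dropped (moves faster than 0.6 m/s without being touched by the fingers) ((linear speed of sleeve_a above 0.6 m/s and contact force between the fingers and sleeve_a below 0.05 N) or (linear speed of sleeve_b above 0.6 m/s and contact force between the fingers and sleeve_b below 0.05 N)).
It fails at once if a sleeve is forced onto the gauge (more than 60 N) (contact force between any of sleeve_a, sleeve_b and gauge above 60 N).
It fails at once if the mallet, the lamination stack or the steel block is moved by more than 20 mm (distance of any of mallet, laminations, bolster from where it was at the start of the episode above 0.02 m).
It also fails if it takes over 67 s, if anything falls off the work surface, if the arm or the gripper's body presses on something with over 40 N, if the wrist force passes 120 N, or if a joint passes its speed limit or range.

## Working session

There is one attempt and no reset: what is moved stays moved. The work goes in short steps, Python scripts to look and compute and a shell command to move; the robot and the scene stay as the last step left them, time stands still between calls to the robot, and variables do not carry over. Pictures are saved under pics/ and viewed, about 8 in all and at most 12, crops included, and the job is handed in when it is done.

```bash
mkdir -p pics; python3 - <<'E'
from bench import get_state, eyes
import cv2,numpy as np
s=get_state();print(s)
for n in("top","scene"):
    im,d=eyes.get_image(n);cv2.imwrite(f"pics/{n}0.png",im[...,::-1]);np.savez(f"{n}0.npz",im=im,d=d)
    p=eyes.camera_params(n);print(n,p["camera_matrix"].round(1).tolist(),p["pose"].round(4).tolist())
print(eyes.camera_params("wrist")["mount"].round(4).tolist())
E
```

```text
{'time': 0.0, 'joint_positions': array([ 1.16209665,  0.32184463, -0.07006374,  1.45170785,  0.02262525,
        1.37080782, -0.05688753]), 'qd': array([ 0.0029054 , -0.00172637, -0.00043258, -0.00045983, -0.00026972,
       -0.00056644, -0.00160625]), 'joint_torque': array([ 4.92234194e-04, -4.91289997e+01, -4.03542425e-01, -3.12525916e+01,
       -6.38807681e-02,  4.39524197e-02,  1.84379073e-04]), 'position': array([ 0.2664027 , -0.59226986,  0.22143083]), 'tool_rot': array([-3.06978271e+00, -6.58841141e-01,  8.53551327e-04]), 'ft_force': array([-0.45003189,  0.15290326, -0.08298362]), 'torque': array([-0.03618433,  0.01246913, -0.01488276]), 'grip_width': 1.0033266863306918}
top [[549.7, 0.0, 332.2], [0.0, 549.7, 245.8], [0.0, 0.0, 1.0]] [[-0.0234, -0.9945, 0.1021, 0.4586], [-0.9997, 0.0238, 0.0019, -0.0041], [-0.0043, -0.102, -0.9948, 1.0703], [0.0, 0.0, 0.0, 1.0]]
scene [[519.8, 0.0, 317.6], [0.0, 519.8, 232.3], [0.0, 0.0, 1.0]] [[0.5258, 0.6656, -0.5296, 1.1309], [0.8506, -0.4055, 0.3348, -0.3612], [0.0081, -0.6265, -0.7794, 0.8787], [0.0, 0.0, 0.0, 1.0]]
[[0.0004, -0.9684, -0.2492, 0.0675], [1.0, -0.0001, 0.002, 0.0005], [-0.002, -0.2492, 0.9684, -0.1631], [0.0, 0.0, 0.0, 1.0]]
```

View pics/top0.png

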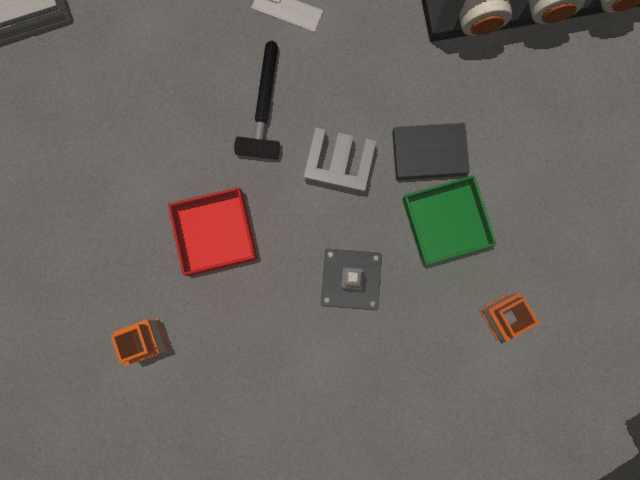

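View pics/scene0.png

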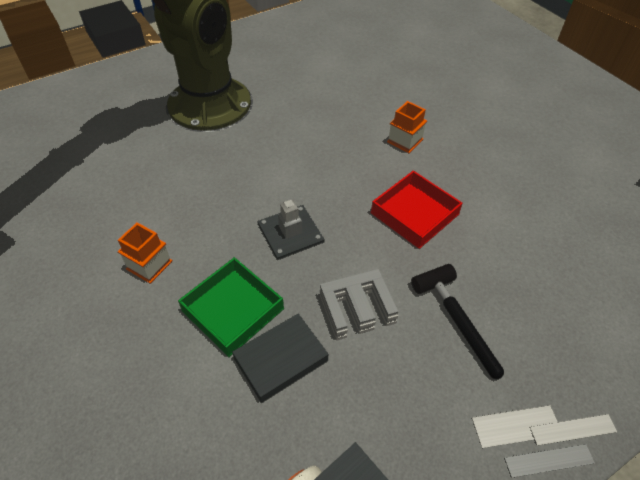

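Top view: one sleeve at about (136,342), the other at (510,316), gauge post at (351,278), red tray (212,231), green tray (449,221), and the bystanders sit above the trays. The scene view agrees.

```bash
cat > h.py <<'E'
import numpy as np,cv2
from scipy.spatial.transform import Rotation as R
from bench import get_state, eyes
def campose(n,s=None):
    p=eyes.camera_params(n)
    if n!="wrist": return p["camera_matrix"],p["pose"]
    T=np.eye(4);T[:3,:3]=R.from_rotvec(s["tool_rot"]).as_matrix();T[:3,3]=s["position"]
    return p["camera_matrix"],T@p["mount"]
def plane(uv,z,K,P):
    uv=np.asarray(uv,float).reshape(-1,2)
    r=np.c_[(uv-[K[0,2],K[1,2]])/K[0,0],np.ones(len(uv))]@P[:3,:3].T
    return (P[:3,3]+r*((z-P[2,3])/r[:,2])[:,None])[:,:2]
def cloud(d,K,P):
    v,u=np.mgrid[:480,:640]
    c=np.stack([(u-K[0,2])/K[0,0]*d,(v-K[1,2])/K[1,1]*d,d],-1)
    return c@P[:3,:3].T+P[:3,3]
def yaw(s):
    m=R.from_rotvec(s["tool_rot"]).as_matrix();return np.degrees(np.arctan2(m[1,0],m[0,0]))
def rect(xy):
    (c,sz,a)=cv2.minAreaRect((np.asarray(xy)*1000).astype(np.float32));a=(a+45)%90-45
    return np.round(c,1),np.round(sz,1),round(a,1)
def delta(goal,yawgoal=None):
    """shift along tool axes in row units (40mm) and turn (5deg units)"""
    s=get_state();m=R.from_rotvec(s["tool_rot"]).as_matrix()
    d=m.T@(np.array(goal)-s["position"])/.04
    print("t",round(s["time"],2),"delta units",d.round(3),"turn units (tool z down)",None if yawgoal is None else round(-(yawgoal-yaw(s))/5,2))
E
python3 - <<'E'
from h import *
f=np.load("top0.npz");im,d=f["im"],f["d"];K,P=campose("top")
X=cloud(d,K,P);hsv=cv2.cvtColor(im,cv2.COLOR_RGB2HSV).astype(int);h,s,v=hsv.transpose(2,0,1)
print("yaw",yaw(get_state()))
hull=lambda m:max(cv2.findContours(m.astype(np.uint8),0,2)[0],key=cv2.contourArea).reshape(-1,2)
col=np.arange(640)[None]*np.ones((480,1));row=np.arange(480)[:,None]*np.ones((1,640))
org=(h>3)&(h<20)&(s>120)&(row>250)
for n,mk in(("L",col<300),("R",col>400)):
    m=org&mk&(X[...,2]>.085)&(X[...,2]<.105)
    print("sleeve",n,m.sum(),rect(X[m][:,:2]),"ray",rect(plane(hull(m),.096,K,P)), "z",np.median(X[m][:,2]))
for n,m in(("red",((h<4)|(h>175))&(s>150)),("green",(h>45)&(h<80)&(s>120))):
    m=m&(X[...,2]>.032)&(X[...,2]<.05)&(row>150)
    print(n,m.sum(),rect(X[m][:,:2]),np.median(X[m][:,2]))
g=(X[...,2]>.006)&(X[...,2]<.11)&(col>300)&(col<400)&(row>235)&(row<325)
print("plate",rect(plane(hull(g),.012,K,P)))
gp=g&(X[...,2]>.09);print("tip",gp.sum(),X[gp].mean(0),rect(plane(hull(gp),.096,K,P)))
print("tall max z of others",X[(row<200)&(col>200)&(col<480)&(row>30)][:,2].max())
E
```

```text
yaw 24.221985630331385
sleeve L 437 (array([395.3, 358.2]), array([52.2, 53.8]), 18.8) ray (array([395.8, 356.2]), array([52.1, 55.8]), 19.1) z 0.09455034091447523
sleeve R 427 (array([ 425.2, -326.6]), array([53.4, 53.2]), 26.7) ray (array([ 425.5, -324.9]), array([53.4, 54.3]), 27.0) z 0.09452711005442338
red 829 (array([599.3, 226.9]), array([140.1, 140.7]), 12.1) 0.0384004730488412
green 730 (array([ 609.8, -226.4]), array([139.4, 139.5]), 14.9) 0.038433115496268044
plate (array([503.1, -37. ]), array([109.6, 109.6]), -5.8)
tip 183 [ 0.50280589 -0.03697845  0.09371161] (array([502.9, -37.2]), array([26.6, 24.7]), -5.7)
tall max z of others 1.0703269283340993
```

```bash
python3 -m jog '[[[1,0.8,-0.55,0,0],[1,0.8,-0.55,0,0],[1,0.8,-0.55,0,0],[1,0.8,-0.55,0,0],[1,0.8,-0.55,0,0],[1,0.8,-0.55,0,0],[1,0.8,-0.55,0,0],[1,0.8,-0.55,0,0],[1,0,0,0,-0.5],[1,0,0,0,0]]]' 25
cat >> h.py <<'E'
def wristsleeve(tag,z=.096):
    s=get_state();im,d=eyes.get_image("wrist");cv2.imwrite(f"pics/{tag}.png",im[...,::-1])
    K,P=campose("wrist",s);X=cloud(d,K,P);h,sa,v=cv2.cvtColor(im,cv2.COLOR_RGB2HSV).astype(int).transpose(2,0,1)
    m=(h>3)&(h<20)&(sa>120)&(X[...,2]>z-.008)&(X[...,2]<z+.008)&(d>0)
    c=max(cv2.findContours(m.astype(np.uint8),0,1)[0],key=cv2.contourArea).reshape(-1,2)
    print("wrist sleeve",rect(plane(c,z,K,P)),"depth",rect(X[m][:,:2]),"z",np.median(X[m][:,2]),"tcp",s["position"].round(4),"yaw",round(yaw(s),1))
E
python3 -c "
from h import *
wristsleeve('w1')"
```

```text
time: 1.35
position: [0.4278, -0.3269, 0.2222]
tool_rot: [-3.056, -0.726, 0.001]
ft_force: [0.0, -1.7, -0.1]
grip_width: 0.997
wrist sleeve (array([ 427. , -327.7]), array([53.3, 52.1]), 26.7) depth (array([ 426.4, -328. ]), array([52.5, 52. ]), 26.8) z 0.0966819606000226 tcp [ 0.4278 -0.3269  0.2222] yaw 26.7
```

View pics/w1.png

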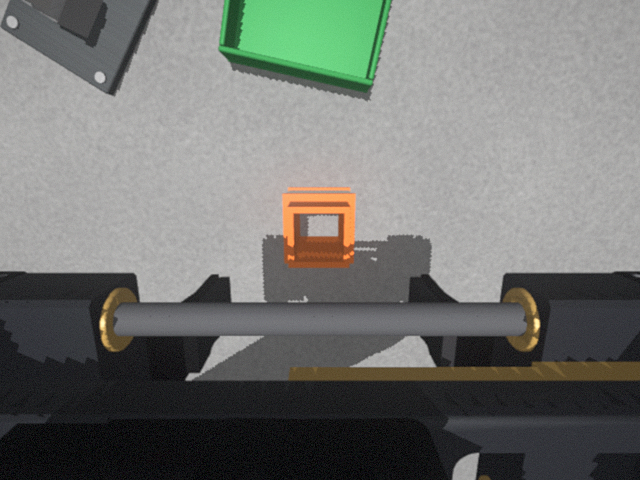

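The sleeve is centred between the jaws at (320,235), square to the tool. Go down and grip.

```bash
python3 -m jog '[[[1,-0.03,0,0.8,0],[1,0,0,0.8,0],[1,0,0,0.8,0],[1,0,0,0.7,0],[1,0,0,0.4,0],[1,0,0,0.37,0],[1,0,0,0,0],[0.3,0,0,0,0],[0.3,0,0,0,0],[0.3,0,0,0,0]]]' 25
python3 -m jog '[[[0.3,0,0,0,0],[0.3,0,0,0,0],[0.3,0,0,0,0],[0.3,0,0,0,0]]]' 25
```

```text
time: 2.65
position: [0.4272, -0.3281, 0.0684]
tool_rot: [3.056, 0.726, 0.001]
ft_force: [-0.5, 0.1, -0.2]
grip_width: 0.742
time: 3.15
position: [0.4268, -0.3275, 0.0679]
tool_rot: [-3.056, -0.726, 0.0]
ft_force: [-1.0, 2.2, 4.2]
grip_width: 0.597
```

```bash
python3 -m jog '[[[0.3,0,0,-0.5,0],[0.3,0,0,-0.9,0],[0.3,0,0,-0.9,0],[0.3,0,0,-0.9,0],[0.3,0,0,-0.3,0],[0.3,0.5,-0.6,0,0],[0.3,0.7,-0.8,0,0],[0.3,0.8,-0.9,0,0.9],[0.3,0,0,0,0.9],[0.3,0,0,0,0.9]]]' 25
python3 -c "
from h import *
delta([.503,-.037,.204],-5.8)"
```

```text
time: 4.4
position: [0.4562, -0.2087, 0.2057]
tool_rot: [-3.12, -0.36, 0.004]
ft_force: [-1.1, 0.2, -4.4]
grip_width: 0.59
t 4.4 delta units [ 2.118 -3.913  0.043] turn units (tool z down) 3.79
```

```bash
python3 -m jog '[[[0.3,0,0,0,0.95],[0.3,0,0,0,0.95],[0.3,0,0,0,0.95],[0.3,0,0,0,0.94],[0.3,0.15,-0.88,0,0],[0.3,0.15,-0.88,0,0],[0.3,0.15,-0.88,0,0],[0.3,0.15,-0.88,0,0],[0.3,0.13,-0.87,0,0],[0.3,0,0,0,0]]]' 25
cat >> h.py <<'E'
def both(tag,zt,r=.1,g=np.array([.503,-.037])):
    wristsleeve(tag+"w",zt)
    for n in("scene","top"):
        im,d=eyes.get_image(n);cv2.imwrite(f"pics/{tag}{n}.png",im[...,::-1])
        K,P=campose(n);X=cloud(d,K,P);h,sa,v=cv2.cvtColor(im,cv2.COLOR_RGB2HSV).astype(int).transpose(2,0,1)
        m=(h>3)&(h<20)&(sa>110)&(np.hypot(X[...,0]-g[0],X[...,1]-g[1])<r)&(d>0)
        print(n,m.sum(),X[m].min(0).round(4),X[m].max(0).round(4))
E
python3 -c "
from h import *
delta([.503,-.037,.204],-5.8)
both('g1',.2335)"
```

```text
time: 5.65
position: [0.5032, -0.0339, 0.206]
tool_rot: [-3.136, 0.147, 0.003]
ft_force: [-0.7, -0.5, -3.5]
grip_width: 0.596
t 5.65 delta units [0.004 0.078 0.051] turn units (tool z down) 0.09
wrist sleeve (array([521.6, -36.6]), array([53. , 19.7]), -5.3) depth (array([505.3, -36.8]), array([58.8, 48.8]), -4.8) z 0.23432563672415205 tcp [ 0.5032 -0.0339  0.206 ] yaw -5.4
scene 1532 [ 0.4664 -0.0987  0.0942] [ 0.5441 -0.0021  0.3236]
top 2 [0.4762 0.0244 0.296 ] [0.4776 0.0245 0.2971]
```

```bash
python3 -c "
import cv2,numpy as np
cv2.imwrite('pics/g1c.png',np.hstack([cv2.imread('pics/g1w.png')[:,:],cv2.resize(cv2.imread('pics/g1scene.png')[110:290,200:400],(533,480))])[:,::1]); a=cv2.imread('pics/g1c.png');cv2.imwrite('pics/g1c.png',cv2.resize(a,(800,330)))"
```

```text
(no output)
```

View pics/g1c.png

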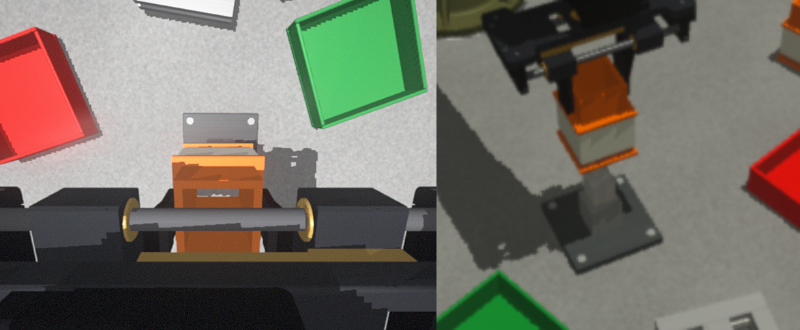

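Wrist view (left): sleeve is held square above the plate, whose far edge and two screws show. Scene view (right): sleeve hangs over the post. Now I compare sleeve and plate in the same pictures.

```bash
cat >> h.py <<'E'
def compare(tag):
    """in the gauge frame guess (503,-37,yaw -5.8): extents of plate and of sleeve top rim, mm, per camera"""
    a=np.radians(-5.8);C=np.array([[np.cos(a),np.sin(a)],[-np.sin(a),np.cos(a)]])
    for n in("wrist","scene"):
        s=get_state();im,d=eyes.get_image(n);cv2.imwrite(f"pics/{tag}{n}.png",im[...,::-1])
        K,P=campose(n,s);X=cloud(d,K,P);h,sa,v=cv2.cvtColor(im,cv2.COLOR_RGB2HSV).astype(int).transpose(2,0,1)
        q=(X[...,:2]-[.503,-.037])@C.T*1000;near=(np.abs(q).max(-1)<75)&(d>0)
        Z=X[...,2]*1000;zt=s["position"][2]*1000+28
        org=(h>3)&(h<20)&(sa>110)
        ext=lambda m:(m.sum(),np.percentile(q[m],[1,99],axis=0).T.round(1).tolist(),"z",np.median(Z[m]).round(1)) if m.sum()>20 else None
        print(n,"plate",ext(near&(Z>7)&(Z<18)&(sa<90)),"top rim",ext(near&org&(abs(Z-zt)<5)),"flange",ext(near&org&(Z<zt-80)&(Z>zt-105)))
    print("tcp in gauge mm",(C@(s["position"][:2]-[.503,-.037])*1000).round(1),"z",s["position"][2].round(4),"yaw",yaw(s).round(1),"F",s["ft_force"].round(1),"t",s["time"])
E
python3 -c "
from h import *
compare('c1')"
```

```text
wrist plate (np.int64(4608), [[12.9, 56.3], [-54.7, 52.9]], 'z', np.float64(12.8)) top rim (np.int64(4444), [[-21.6, 26.2], [-28.6, 22.9]], 'z', np.float64(235.0)) flange (np.int64(1187), [[-21.6, 33.0], [-34.7, 29.3]], 'z', np.float64(143.6))
scene plate (np.int64(1586), [[-50.6, 57.6], [-53.3, 55.1]], 'z', np.float64(12.5)) top rim (np.int64(283), [[-23.1, 29.0], [-27.2, 26.6]], 'z', np.float64(234.4)) flange (np.int64(217), [[-30.7, 35.8], [-33.9, 30.7]], 'z', np.float64(143.9))
tcp in gauge mm [ 0.  -2.2] z 0.2067 yaw -5.8 F [-0.9  0.1 -4.1] t 5.85
```

```bash
python3 -m jog '[[[0.3,0.025,-0.047,0,0],[0.3,0,0,0.4,0],[0.3,0,0,0.5,0],[0.3,0,0,0.4,0],[0.3,0,0,0.3,0],[0.3,0,0,0.2,0],[0.3,0,0,0,0],[0.3,0,0,0,0]]]'
python3 -c "
from h import *
compare('c2')"
```

```text
time: 6.9
position: [0.5052, -0.0361, 0.1363]
tool_rot: [3.138, -0.157, 0.002]
ft_force: [0.4, 0.6, -4.8]
grip_width: 0.589
wrist plate (np.int64(5633), [[-36.4, 55.9], [-54.7, 52.9]], 'z', np.float64(12.9)) top rim (np.int64(4448), [[-19.5, 28.3], [-25.6, 26.0]], 'z', np.float64(164.9)) flange (np.int64(1076), [[-19.2, 35.4], [-31.8, 32.5]], 'z', np.float64(73.8))
scene plate (np.int64(1408), [[-50.2, 57.7], [-53.2, 54.5]], 'z', np.float64(12.5)) top rim (np.int64(215), [[-19.2, 30.6], [-24.0, 29.9]], 'z', np.float64(164.1)) flange (np.int64(198), [[-25.7, 37.0], [-30.7, 35.6]], 'z', np.float64(73.4))
tcp in gauge mm [2.2 1.1] z 0.1364 yaw -5.7 F [ 0.4 -0.5 -3.4] t 6.95
```

```bash
python3 -m jog '[[[0.3,-0.025,0.035,0,0],[0.3,0,0,0.1,0],[0.3,0,0,0.1,0],[0.3,0,0,0.1,0],[0.3,0,0,0.08,0],[0.3,0,0,0,0]]]'
python3 -m jog '[[[0.3,0,0,0.05,0],[0.3,0,0,0,0]]]'
python3 -m jog '[[[0.3,0,0,0.05,0],[0.3,0,0,0,0]]]'
python3 -c "
from h import *
compare('c3')"
```

```text
time: 7.75
position: [0.5033, -0.0373, 0.1202]
tool_rot: [-3.138, 0.157, 0.001]
ft_force: [1.0, 0.4, -3.7]
grip_width: 0.595
time: 8.0
position: [0.5035, -0.0373, 0.1185]
tool_rot: [3.138, -0.157, -0.0]
ft_force: [-0.5, -0.3, -3.7]
grip_width: 0.596
time: 8.25
position: [0.5034, -0.0373, 0.1164]
tool_rot: [3.138, -0.157, -0.0]
ft_force: [0.0, 0.3, -4.9]
grip_width: 0.596
wrist plate (np.int64(6458), [[-23.9, 55.8], [-55.1, 53.4]], 'z', np.float64(12.8)) top rim (np.int64(4445), [[-21.1, 26.7], [-27.0, 24.6]], 'z', np.float64(144.9)) flange (np.int64(801), [[-20.9, 33.7], [-33.2, 31.2]], 'z', np.float64(53.3))
scene plate (np.int64(1307), [[-50.0, 57.5], [-53.4, 54.7]], 'z', np.float64(12.4)) top rim (np.int64(191), [[-19.1, 29.0], [-25.4, 28.9]], 'z', np.float64(144.5)) flange (np.int64(190), [[-28.7, 36.0], [-31.9, 32.6]], 'z', np.float64(53.3))
tcp in gauge mm [ 0.5 -0.3] z 0.1165 yaw -5.7 F [-0.5 -0.1 -4.3] t 8.3
```

```bash
python3 -m jog '[[[0.3,0,0,0.1,0],[0.3,0,0,0.1,0],[0.3,0,0,0.1,0],[0.3,0,0,0,0]]]'
python3 -m jog '[[[0.3,0,0,0.12,0],[0.3,0,0,0.12,0],[0.3,0,0,0.12,0],[0.3,0,0,0.1,0],[0.3,0,0,0,0]]]'
python3 -c "
from h import *
compare('c4')"
```

```text
time: 8.85
position: [0.5031, -0.0373, 0.104]
tool_rot: [-3.138, 0.157, 0.002]
ft_force: [0.4, -0.0, -3.9]
grip_width: 0.597
time: 9.48
position: [0.5032, -0.0373, 0.0857]
tool_rot: [-3.138, 0.157, 0.001]
ft_force: [-1.0, 0.1, -4.0]
grip_width: 0.592
wrist plate (np.int64(8122), [[-13.2, 56.0], [-54.9, 53.3]], 'z', np.float64(12.8)) top rim (np.int64(4471), [[-21.3, 26.5], [-27.1, 24.6]], 'z', np.float64(114.2)) flange (np.int64(680), [[-14.7, 33.4], [-47.9, 45.2]], 'z', np.float64(22.4))
scene plate (np.int64(1022), [[-50.5, 58.0], [-53.4, 55.2]], 'z', np.float64(12.3)) top rim (np.int64(174), [[-12.1, 28.9], [-26.6, 28.6]], 'z', np.float64(113.8)) flange (np.int64(201), [[-30.5, 35.4], [-32.2, 34.5]], 'z', np.float64(22.6))
tcp in gauge mm [ 0.5 -0.3] z 0.086 yaw -5.7 F [ 0.9 -0.1 -4.5] t 9.525
```

The bore is clear: no resistance past the step. Feel for the plate.

```bash
python3 -m jog '[[[0.3,0,0,0.06,0],[0.3,0,0,0.06,0],[0.3,0,0,0,0]]]'
python3 -m jog '[[[0.3,0,0,0.03,0],[0.3,0,0,0,0],[0.3,0,0,0,0]]]'
```

```text
time: 9.95
position: [0.5033, -0.0373, 0.0811]
tool_rot: [3.138, -0.157, -0.001]
ft_force: [-0.0, -0.2, -3.7]
grip_width: 0.595
time: 10.32
position: [0.5036, -0.0374, 0.0802]
tool_rot: [3.138, -0.157, 0.0]
ft_force: [0.8, 0.2, -3.6]
grip_width: 0.595
```

```bash
python3 -m jog '[[[0.3,0,0,0.03,0],[0.3,0,0,0,0],[0.3,0,0,0,0]]]'
python3 -m jog '[[[0.3,0,0,0.03,0],[0.3,0,0,0,0],[0.3,0,0,0,0]]]'
python3 -c "
from h import *
compare('c5')"
```

```text
time: 10.7
position: [0.5038, -0.0373, 0.0799]
tool_rot: [3.137, -0.157, 0.001]
ft_force: [-2.7, 0.7, 5.7]
grip_width: 0.597
time: 11.08
position: [0.5038, -0.0373, 0.0798]
tool_rot: [3.137, -0.157, 0.0]
ft_force: [-7.5, 1.0, 14.7]
grip_width: 0.594
wrist plate (np.int64(8320), [[-11.8, 56.0], [-54.9, 53.3]], 'z', np.float64(12.8)) top rim (np.int64(4498), [[-20.7, 27.1], [-26.9, 24.7]], 'z', np.float64(108.4)) flange (np.int64(709), [[-6.8, 34.0], [-46.8, 44.0]], 'z', np.float64(16.7))
scene plate (np.int64(964), [[-50.4, 58.0], [-53.4, 55.2]], 'z', np.float64(12.2)) top rim (np.int64(181), [[-11.5, 29.5], [-25.5, 28.9]], 'z', np.float64(107.6)) flange (np.int64(202), [[-30.7, 36.1], [-32.4, 35.5]], 'z', np.float64(16.5))
tcp in gauge mm [ 0.9 -0.2] z 0.0799 yaw -5.7 F [-6.2  2.3 13.8] t 11.125
```

```bash
python3 -m jog '[[[0.3,0,0,-0.1,0],[0.3,0,0,-0.3,0],[0.3,0,0,-0.6,0],[0.3,0,0,-0.8,0],[0.3,0,0,-0.8,0],[0.3,0,0,-0.6,0],[0.3,0,0,0,0],[0.3,0.4,0.5,0,0],[0.3,0.54,0.8,0,0],[0.3,0.54,0.8,0,0]]]'
python3 -m jog '[[[0.3,0.54,0.8,0,0],[0.3,0.54,0.8,0,0],[0.3,0.54,0.74,0,0],[0.3,0,0,0,-0.82],[0.3,0,0,0,-0.82],[0.3,0,0,0,-0.82],[0.3,0,0,0,-0.82],[0.3,0,0,0,-0.82],[0.3,0,0,0,0]]]'
python3 -c "
from h import *
delta([.6098,-.2264,.0735],14.9)"
```

```text
time: 12.42
position: [0.5541, -0.1288, 0.2039]
tool_rot: [3.138, -0.157, -0.003]
ft_force: [1.2, -0.2, -3.8]
grip_width: 0.598
time: 13.55
position: [0.6085, -0.2275, 0.2034]
tool_rot: [-3.115, -0.401, 0.004]
ft_force: [0.3, -0.3, -3.5]
grip_width: 0.592
t 13.55 delta units [ 0.047 -0.012  3.249] turn units (tool z down) -0.05
```

```bash
python3 -m jog '[[[0.3,0.04,0,0.4,0],[0.3,0,0,0.8,0],[0.3,0,0,0.8,0],[0.3,0,0,0.6,0],[0.3,0,0,0.3,0],[0.3,0,0,0.2,0],[0.3,0,0,0.06,0],[0.3,0,0,0.03,0],[0.3,0,0,0,0]]]'
python3 -m jog '[[[0.3,0,0,0.04,0],[0.3,0,0,0,0],[0.3,0,0,0,0]]]'
```

```text
time: 14.68
position: [0.6112, -0.2262, 0.0789]
tool_rot: [3.115, 0.404, 0.002]
ft_force: [-0.1, -0.4, -3.4]
grip_width: 0.596
time: 15.05
position: [0.6108, -0.226, 0.0766]
tool_rot: [3.115, 0.404, 0.0]
ft_force: [-0.0, -0.3, -4.1]
grip_width: 0.592
```

```bash
python3 -m jog '[[[0.3,0,0,0.04,0],[0.3,0,0,0,0],[0.3,0,0,0,0]]]'
python3 -m jog '[[[0.3,0,0,0.04,0],[0.3,0,0,0,0],[0.3,0,0,0,0]]]'
```

```text
time: 15.42
position: [0.6107, -0.226, 0.0749]
tool_rot: [3.115, 0.404, -0.0]
ft_force: [0.0, -0.7, -4.7]
grip_width: 0.596
time: 15.8
position: [0.6108, -0.226, 0.0733]
tool_rot: [3.115, 0.404, 0.0]
ft_force: [0.1, 0.8, -2.7]
grip_width: 0.592
```

```bash
python3 -m jog '[[[0.3,0,0,0.03,0],[0.3,0,0,0,0],[0.3,0,0,0,0]]]'
```

```text
time: 16.18
position: [0.6113, -0.2259, 0.0731]
tool_rot: [3.115, 0.404, 0.002]
ft_force: [-0.1, 2.2, 3.8]
grip_width: 0.6
```

```bash
python3 -m jog '[[[0.65,0,0,0,0],[0.8,0,0,0,0],[1,0,0,0,0],[1,0,0,0,0],[1,0,0,-0.3,0],[1,0,0,-0.8,0],[1,0,0,-0.9,0],[1,0,0,-0.9,0],[1,0,0,-0.7,0],[1,0,0,0,0]]]'
python3 -c "
from h import *
im,d=eyes.get_image('top');cv2.imwrite('pics/t2.png',im[120:360,80:560,::-1])
wristsleeve('w3',.101)
delta([.3955,.3575,.22],19)"
```

```text
time: 17.42
position: [0.6126, -0.2263, 0.2201]
tool_rot: [3.112, 0.404, 0.009]
ft_force: [0.1, 0.7, -0.7]
grip_width: 1.0
wrist sleeve (array([ 612.5, -226.7]), array([53.3, 52.2]), 14.7) depth (array([ 611.9, -226.9]), array([52.4, 52. ]), 14.8) z 0.10168330423768446 tcp [ 0.6115 -0.2261  0.2178] yaw 14.8
t 17.52 delta units [ -1.48  -15.477  -0.1  ] turn units (tool z down) -0.84
```

View pics/w3.png

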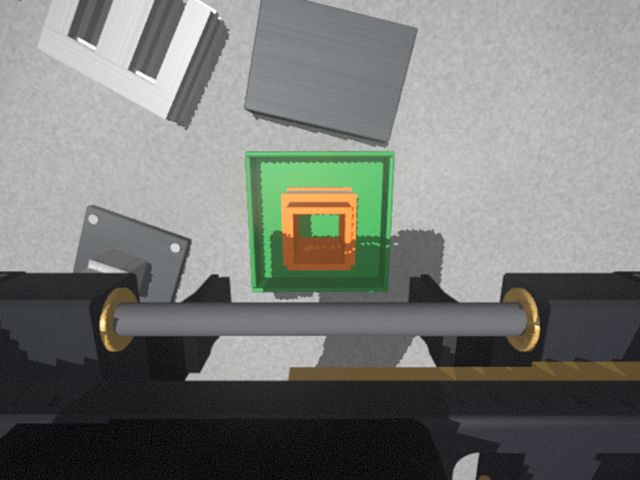

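Sleeve stands at (320,230), central and upright in the green tray, released. On to the second sleeve.

```bash
python3 -m jog '[[[1,-0.09,-0.9,0,0],[1,-0.09,-0.9,0,0],[1,-0.09,-0.9,0,0],[1,-0.09,-0.9,0,0],[1,-0.09,-0.9,0,0],[1,-0.09,-0.9,0,0],[1,-0.09,-0.9,0,0],[1,-0.09,-0.9,0,0],[1,-0.09,-0.9,0,0],[1,-0.09,-0.9,0,0]]]'
python3 -m jog '[[[1,-0.09,-0.9,0,0],[1,-0.09,-0.9,0,0],[1,-0.09,-0.9,0,0],[1,-0.09,-0.9,0,0],[1,-0.09,-0.9,0,0],[1,-0.09,-0.9,0,0],[1,-0.04,-0.9,0,0],[1,0,0,0,-0.84],[1,0,0,0,0]]]'
python3 -c "
from h import *
wristsleeve('w4')
delta([.3955,.3575,.067],19)"
```

```text
time: 18.77
position: [0.4827, 0.1136, 0.2147]
tool_rot: [3.115, 0.404, -0.004]
ft_force: [0.4, 0.0, -0.4]
grip_width: 1.0
time: 19.9
position: [0.3967, 0.3503, 0.2148]
tool_rot: [3.098, 0.518, -0.004]
ft_force: [0.6, -1.1, -0.4]
grip_width: 0.999
wrist sleeve (array([396.2, 357.5]), array([52.7, 52.2]), 19.0) depth (array([395.9, 357.3]), array([52.6, 51.9]), 19.5) z 0.09667960342474047 tcp [0.3967 0.3503 0.2148] yaw 19.0
t 19.95 delta units [ 0.03  -0.195  3.7  ] turn units (tool z down) -0.02
```

```bash
python3 -m jog '[[[1,0.045,-0.175,0,0],[1,0,0,0.8,0],[1,0,0,0.8,0],[1,0,0,0.8,0],[1,0,0,0.7,0],[1,0,0,0.4,0],[1,0,0,0.16,0],[1,0,0,0,0],[0.3,0,0,0,0],[0.3,0,0,0,0]]]' 25
python3 -m jog '[[[0.3,0,0,0,0],[0.3,0,0,0,0],[0.3,0,0,0,0],[0.3,0,0,0,0],[0.3,0,0,0,0]]]' 25
```

```text
time: 21.2
position: [0.3974, 0.3582, 0.0705]
tool_rot: [-3.098, -0.518, -0.002]
ft_force: [0.1, -0.4, 0.3]
grip_width: 0.854
time: 21.82
position: [0.3969, 0.3581, 0.0699]
tool_rot: [-3.098, -0.518, -0.0]
ft_force: [-0.5, 0.7, 1.6]
grip_width: 0.594
```

```bash
python3 -m jog '[[[0.3,0,0,-0.5,0],[0.3,0,0,-0.9,0],[0.3,0,0,-0.9,0],[0.3,0,0,-0.8,0],[0.3,0,0,-0.3,0.82],[0.3,0,0,0,0.83],[0.3,0,0,0,0.83],[0.3,0,0,0,0.83],[0.3,0,0,0,0.83],[0.3,0,0,0,0.82]]]'
python3 -m jog '[[[0.3,0.2,0.5,0,0],[0.3,0.31,0.8,0,0],[0.3,0.31,0.8,0,0],[0.3,0.31,0.8,0,0],[0.3,0.31,0.8,0,0],[0.3,0.31,0.8,0,0],[0.3,0.31,0.8,0,0],[0.3,0.31,0.8,0,0],[0.3,0.31,0.8,0,0],[0.3,0.31,0.8,0,0]]]'
python3 -c "
from h import *
delta([.5034,-.0373,.206],-5.7)"
```

```text
time: 23.08
position: [0.3965, 0.3576, 0.2065]
tool_rot: [3.137, -0.163, 0.0]
ft_force: [0.1, 0.8, -2.4]
grip_width: 0.595
time: 24.32
position: [0.4845, 0.0384, 0.2066]
tool_rot: [3.137, -0.159, 0.001]
ft_force: [-0.2, 0.7, -2.0]
grip_width: 0.594
t 24.32 delta units [0.66  1.836 0.017] turn units (tool z down) -0.02
```

```bash
python3 -m jog '[[[0.3,0.3,0.8,0,0],[0.3,0.26,0.7,0,0],[0.3,0.1,0.33,0,0],[0.3,0,0,0,0],[0.3,0,0,0,0]]]'
python3 -c "
from h import *
compare('d1')
delta([.5034,-.0373,.206],-5.7)"
```

```text
time: 24.95
position: [0.5032, -0.0344, 0.2059]
tool_rot: [-3.137, 0.156, 0.0]
ft_force: [-0.3, 1.3, -2.7]
grip_width: 0.596
wrist plate (np.int64(4630), [[10.0, 55.9], [-55.0, 52.6]], 'z', np.float64(12.8)) top rim (np.int64(3935), [[-22.5, 25.2], [-24.2, 27.3]], 'z', np.float64(232.8)) flange (np.int64(1621), [[-22.5, 32.2], [-29.1, 33.3]], 'z', np.float64(144.2))
scene plate (np.int64(1587), [[-51.1, 57.5], [-53.3, 55.2]], 'z', np.float64(12.5)) top rim (np.int64(237), [[-25.0, 27.1], [-23.2, 31.3]], 'z', np.float64(232.4)) flange (np.int64(212), [[-29.7, 34.2], [-28.9, 36.9]], 'z', np.float64(141.3))
tcp in gauge mm [-0.   2.6] z 0.2059 yaw -5.7 F [ 0.5 -0.6 -2.2] t 25.0
t 25.05 delta units [ 0.01   0.067 -0.002] turn units (tool z down) 0.0
```

```bash
python3 -m jog '[[[0.3,0.04,0.066,0,0],[0.3,0,0,0.4,0],[0.3,0,0,0.5,0],[0.3,0,0,0.4,0],[0.3,0,0,0.25,0],[0.3,0,0,0.15,0],[0.3,0,0,0,0],[0.3,0,0,0,0]]]'
python3 -c "
from h import *
compare('d2')"
```

```text
time: 26.05
position: [0.5052, -0.039, 0.1383]
tool_rot: [3.137, -0.16, 0.002]
ft_force: [0.3, 0.3, -2.4]
grip_width: 0.598
wrist plate (np.int64(5624), [[12.2, 56.1], [-54.8, 53.1]], 'z', np.float64(12.8)) top rim (np.int64(3958), [[-20.1, 27.6], [-28.6, 23.0]], 'z', np.float64(165.2)) flange (np.int64(1352), [[-19.9, 34.7], [-33.9, 29.1]], 'z', np.float64(76.6))
scene plate (np.int64(1394), [[-49.8, 57.4], [-53.1, 54.7]], 'z', np.float64(12.4)) top rim (np.int64(181), [[-18.5, 29.8], [-27.3, 26.8]], 'z', np.float64(164.5)) flange (np.int64(194), [[-26.3, 36.7], [-33.7, 31.7]], 'z', np.float64(73.7))
tcp in gauge mm [ 2.5 -1.8] z 0.1384 yaw -5.8 F [-0.1  0.3 -1.9] t 26.1
```

```bash
python3 -m jog '[[[0.3,-0.022,-0.042,0,0],[0.3,0,0,0.1,0],[0.3,0,0,0.1,0],[0.3,0,0,0.05,0],[0.3,0,0,0,0],[0.3,0,0,0,0]]]'
python3 -m jog '[[[0.3,0,0,0.05,0],[0.3,0,0,0,0],[0.3,0,0,0,0]]]'
python3 -m jog '[[[0.3,0,0,0.04,0],[0.3,0,0,0,0],[0.3,0,0,0,0]]]'
```

```text
time: 26.9
position: [0.5042, -0.0373, 0.1278]
tool_rot: [3.137, -0.16, 0.0]
ft_force: [0.9, -0.2, -1.7]
grip_width: 0.598
time: 27.28
position: [0.5041, -0.0372, 0.1258]
tool_rot: [3.137, -0.16, 0.0]
ft_force: [-0.2, -1.4, -3.0]
grip_width: 0.597
time: 27.65
position: [0.504, -0.0372, 0.1241]
tool_rot: [3.137, -0.16, -0.0]
ft_force: [0.8, -0.9, -2.0]
grip_width: 0.596
```

Underside at about 54 mm. Smaller steps.

```bash
python3 -m jog '[[[0.3,0,0,0.03,0],[0.3,0,0,0,0],[0.3,0,0,0,0]]]'
python3 -m jog '[[[0.3,0,0,0.03,0],[0.3,0,0,0,0],[0.3,0,0,0,0]]]'
```

```text
time: 28.02
position: [0.5041, -0.0372, 0.123]
tool_rot: [3.137, -0.16, 0.0]
ft_force: [0.2, -0.3, -2.0]
grip_width: 0.595
time: 28.4
position: [0.5045, -0.0373, 0.122]
tool_rot: [3.137, -0.16, 0.002]
ft_force: [0.6, -0.3, -1.2]
grip_width: 0.598
```

```bash
python3 -m jog '[[[0.3,0,0,0.03,0],[0.3,0,0,0,0],[0.3,0,0,0,0]]]'
python3 -c "
from h import *
compare('d3')"
```

```text
time: 28.78
position: [0.5048, -0.0374, 0.1217]
tool_rot: [3.137, -0.16, 0.003]
ft_force: [0.2, 0.3, 5.8]
grip_width: 0.593
wrist plate (np.int64(6131), [[-8.9, 56.2], [-55.2, 53.3]], 'z', np.float64(12.8)) top rim (np.int64(3955), [[-20.8, 27.0], [-27.0, 24.7]], 'z', np.float64(148.6)) flange (np.int64(958), [[-20.3, 34.1], [-32.7, 31.4]], 'z', np.float64(57.3))
scene plate (np.int64(1325), [[-50.3, 57.8], [-53.3, 54.9]], 'z', np.float64(12.5)) top rim (np.int64(172), [[-17.4, 30.0], [-25.4, 28.1]], 'z', np.float64(148.1)) flange (np.int64(190), [[-28.2, 35.9], [-31.6, 33.9]], 'z', np.float64(56.7))
tcp in gauge mm [ 1.8 -0.1] z 0.1217 yaw -5.8 F [-0.4 -1.2  4.7] t 28.825
```

```bash
python3 -m jog '[[[0.3,0,0,0.02,0],[0.3,0,0,0,0],[0.3,0,0,0,0]]]'
python3 -m jog '[[[0.3,0,0,-0.1,0],[0.3,0,0,-0.4,0],[0.3,0,0,-0.8,0],[0.3,0,0,-0.6,0],[0.3,0,0,-0.2,0],[0.3,0,0,0,0]]]'
python3 -c "
from h import *
delta([.5993,.2269,.076],12.1)"
```

```text
time: 29.25
position: [0.505, -0.0373, 0.1216]
tool_rot: [3.137, -0.16, 0.003]
ft_force: [-1.3, 0.1, 9.9]
grip_width: 0.601
time: 30.0
position: [0.504, -0.0372, 0.2038]
tool_rot: [3.137, -0.16, 0.0]
ft_force: [-0.4, -0.4, -2.3]
grip_width: 0.596
t 30.0 delta units [ 1.701 -6.812  3.195] turn units (tool z down) -3.58
```

It stopped at the step (force built from -2 to +10 N with no travel). So this one goes to red.

```bash
python3 -m jog '[[[0.3,0.1,-0.5,0,0],[0.3,0.2,-0.79,0,0],[0.3,0.2,-0.79,0,0],[0.3,0.2,-0.79,0,0],[0.3,0.2,-0.79,0,0],[0.3,0.2,-0.79,0,0],[0.3,0.2,-0.79,0,0],[0.3,0.2,-0.79,0,0],[0.3,0.2,-0.78,0,0],[0.3,0,0,0,-0.9]]]'
python3 -m jog '[[[0.3,0,0,0,-0.9],[0.3,0,0,0,-0.9],[0.3,0,0,0,-0.88],[0.3,0,0,0,0]]]'
python3 -c "
from h import *
delta([.5993,.2269,.075],12.1)"
```

```text
time: 31.25
position: [0.5979, 0.2304, 0.2016]
tool_rot: [-3.14, 0.026, 0.006]
ft_force: [0.6, -0.7, -2.6]
grip_width: 0.594
time: 31.75
position: [0.5986, 0.2265, 0.202]
tool_rot: [3.124, 0.329, -0.004]
ft_force: [0.4, -0.4, -1.5]
grip_width: 0.594
t 31.75 delta units [ 0.028 -0.006  3.176] turn units (tool z down) -0.01
```

```bash
python3 -m jog '[[[0.3,0,0,0.4,0],[0.3,0,0,0.8,0],[0.3,0,0,0.8,0],[0.3,0,0,0.6,0],[0.3,0,0,0.3,0],[0.3,0,0,0.15,0],[0.3,0,0,0.05,0],[0.3,0,0,0,0],[0.3,0,0,0,0]]]'
python3 -m jog '[[[0.3,0,0,0.03,0],[0.3,0,0,0,0],[0.3,0,0,0,0]]]'
```

```text
time: 32.88
position: [0.5998, 0.2271, 0.0805]
tool_rot: [-3.124, -0.33, -0.002]
ft_force: [-0.4, 0.9, -2.0]
grip_width: 0.596
time: 33.25
position: [0.5994, 0.2268, 0.0785]
tool_rot: [3.124, 0.33, -0.0]
ft_force: [0.3, 0.1, -1.3]
grip_width: 0.599
```

```bash
python3 -m jog '[[[0.3,0,0,0.05,0],[0.3,0,0,0.03,0],[0.3,0,0,0,0],[0.3,0,0,0,0]]]'
python3 -m jog '[[[0.3,0,0,0.03,0],[0.3,0,0,0,0],[0.3,0,0,0,0]]]'
```

```text
time: 33.75
position: [0.5993, 0.2269, 0.0753]
tool_rot: [3.124, 0.33, -0.0]
ft_force: [0.3, -0.5, -2.5]
grip_width: 0.601
time: 34.12
position: [0.5995, 0.227, 0.0749]
tool_rot: [3.124, 0.33, 0.001]
ft_force: [-1.9, -0.3, 5.6]
grip_width: 0.599
```

Resting on the tray floor. Release, go up, and check.

```bash
python3 -m jog '[[[0.65,0,0,0,0],[0.8,0,0,0,0],[1,0,0,0,0],[1,0,0,0,0],[1,0,0,-0.3,0],[1,0,0,-0.8,0],[1,0,0,-0.9,0],[1,0,0,-0.9,0],[1,0,0,-0.7,0],[1,0,0,0,0]]]'
python3 -c "
from h import *
wristsleeve('w5',.101)
im,d=eyes.get_image('scene');cv2.imwrite('pics/end.png',im[...,::-1]);print(get_state()['time'])"
```

```text
time: 35.38
position: [0.6007, 0.228, 0.2218]
tool_rot: [-3.123, -0.331, -0.009]
ft_force: [-0.5, 0.7, -1.2]
grip_width: 1.001
wrist sleeve (array([599. , 225.8]), array([52.5, 52.1]), 12.1) depth (array([598.7, 225.8]), array([52.3, 52.1]), 11.9) z 0.10165600692300428 tcp [0.6007 0.228  0.2218] yaw 12.1
35.475
```

View pics/end.png

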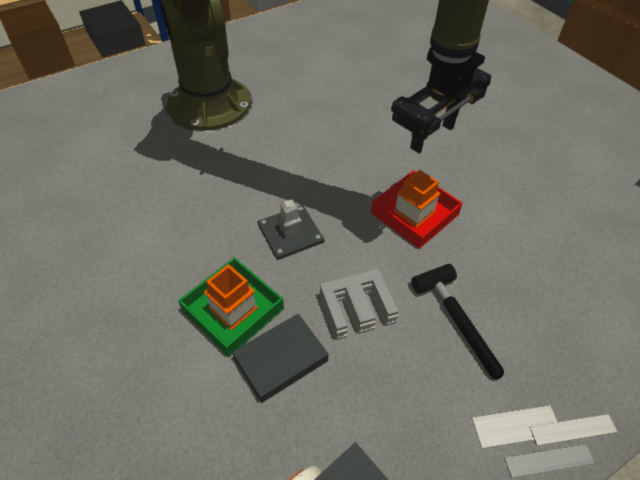

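Both sleeves stand upright in their trays, green at (231,297) and red at (418,200). The bystanders haven't moved and the gripper is clear.

```bash
python3 -c "
from bench import job
print(job.close_job())"
```

```text
the job is handed in; nothing more can be done
None
```

Both sleeves are gauged and sorted, and I handed the job in at about 35.5 s of the 67 s allowed; no verdict is reported.

- **First sleeve (robot's right):** it passed the step with no resistance and seated on the base plate with about 19 N. It is in the green tray, about 2–3 mm from the centre.
- **Second sleeve (robot's left):** it stopped at the step with its underside at about 52 mm. Force on the tool rose by about 12 N with no further travel. It is in the red tray, about 1 mm from the centre.

**Last checks:** the wrist camera measured both sleeve tops at about 0.1017 m, which puts their undersides on the tray floors, and square to the trays. The final scene picture showed both upright, the gripper clear, and the mallet, laminations and steel block where they started (judged by eye). No check failed. The cameras' estimates of the sleeve's position relative to the gauge differed by up to about 1 mm, and TCP readings taken just after a stop were still settling by 2–3 mm. I corrected for both before each descent.

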